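# Secure a phone in the repair jig

### The arm

A 7-joint arm with a two-finger parallel gripper is mounted at the origin on the work surface. World frame = base frame: x ahead of the robot, y to its left, z up, the work surface at z = 0. Lengths are in m, angles in rad, forces in N, time in s.
With the tool pointing down it reaches from about 0.4 to 0.85 m from the base axis. Payload 4.5 kg.
Tool frame: the origin (TCP) lies at the very end of the fingers, on their centre line; the grasp point (between the pads) lies 19 mm behind it; z points along the fingers, y is the direction in which the jaws open and shut (so a half turn about z gives the same grasp; the last joint's range is limited). The gripper opens to 88 mm and grips with 3 to 60 N. Pads are 18 mm wide; open, the fingers measure 123 mm over their backs; the gripper's body (75 mm by 187 mm) begins 45 mm behind the grasp point.
Start: joints at [1.139, 0.689, -0.195, 1.565, 0.157, 0.902, -0.215], TCP at [0.281, -0.558, 0.239] pointing down, gripper open.
Joint ranges: [-3.01, 3.01], [-0.46, 2.08], [-1.47, 1.51], [0.13, 2.56], [-1, 4.14], [0.04, 2.09], [-2.66, 2.66]. Speed limits (rad/s): [2.57, 2.57, 3.14, 3.14, 3.14, 3.14, 3.14].

### API

Orientations are given as a rotation vector (axis times angle).
In Python, from workcell import move_to, move_straight, move_j, command_gripper, dwell, ik, state, snapshot, Unreachable, sign_off gives the robot as it stands. Calls block until the motion is done:
- move_to(position, orientation): joint-space move of the TCP to a pose.
- move_straight(position, max_speed=0.15, attitude=None): straight line of the TCP; attitude=None keeps the orientation; max_speed is the mean speed in m/s.
- move_j(angles): joint-space move.
- command_gripper(opening, f_grip=None): opening from 0.0 (shut) to 1.0 (fully open); f_grip is the grip in N (None keeps the last); returns when the fingers have stopped.
- dwell(seconds).
- ik(position, orientation): joint angles nearest the present ones, or None.
- state(): the state.
- snapshot(name): name is "scene" or "top" or "wrist"; returns a dict with "pixels" (420x560x3 uint8, red, green, blue), "camera_matrix" (3x3 intrinsics, pixels), "distortion" ([k1, k2, p1, p2, k3] as OpenCV has them; the pictures are not rectified), "R" (3x3) and "t" (3): a world point X has camera coordinates R X + t. Camera axes: x right, y down, z forward; pixel columns grow to the right and rows downward; lengths in m; the calibration is good to about 2 mm. A picture is of the moment at which its call begins. There is no depth.
A pose or a line that the arm cannot do raises Unreachable and nothing moves.
- sign_off(): hands the job in, once; it reports no verdict.
The state is a dict: "t": time; "q": joint angles; "qvel": joint speeds; "joint_efforts": joint torques, N m; "eef_pos": TCP position; "ee_rot": TCP orientation; "ft_force": force on the tool from outside, world axes, zero at the start; "wrist_torque": the same for the moment, N m; "grip_width": opening from 0.0 (shut) to 1.0 (fully open).
Only numpy, scipy, OpenCV 4.12 (cv2) and the standard library are available. Lean on these libraries where they do the work, as an engineer would, in place of code of your own. Each camera call takes 0.05 s, during which the arm holds its last target.

### The job

Push the phone along the channel of the blue repair jig with a fingertip until its end rests fully home against the end stop. Then, by pushing on their sides with a finger, swing the two orange hold-down arms in over the phone, in either order, until each lies square across it and points at its own white mark. Do not pick the phone up or tip it, and leave the other things on the bench where they are.

Things in the scene. Friction and masses are not known exactly. Their poses are not given: they have to be found in the camera images.
- jig: Blue phone-repair jig fixed to the bench, plate 150 mm (own x) by 250 mm (own y), 12 mm thick; origin under its centre at bench height. At yaw 0 its y points to the robot's left, its x away from the robot. Two aluminium rails along y (inner faces at x = -38.5 and +38.5 mm, tops 20 mm above the bench) make a channel, open at the -y end, closed by the end stop at +y.
- stop_face (a point): Middle of the end stop's face that the phone must rest against: jig x = 0, y = +95 mm, 17 mm above the bench. The aluminium stop fills the channel's width, is 16 mm thick and its top is 22 mm above the bench.
- phone_center (a point): Centre of a loose black phone in a rigid case, 72 mm wide (jig x), 145 mm long (jig y), 12 mm thick, about 0.2 kg, lying screen up in the channel with 2.5 mm play at each side, its centre 18 mm above the bench. It starts 25 to 55 mm short of the end stop; home, its centre is at y = +22.5 mm in the jig's frame. It slides with 1 to 3 N.
- phone: The same phone; origin under its centre (12 mm above the bench while it lies in the jig); its axes lie along the jig's.
- clamp_left (a joint): Angle of the left hold-down arm, rad: 0 = square across the channel, along the jig's -x, pointing at its mark; grows as it opens (clockwise seen from above); pi/2 = along the jig's +y (past the end stop). Starts between 1.45 and 2.0; limits -0.6 and 2.3, so it can be pushed past the mark. Light friction, 0.06 N m; it stays where it is left.
- clamp_left_pivot (a point): On the upright pivot axis of the left orange hold-down arm, at jig x = +58 mm (far rail side), y = +60 mm, 38 mm above the bench, mid-height of the bar. Hub 22 mm across, top 54 mm above the bench.
- clamp_left_tip (a point): Free end of the left orange arm, 100 mm from the pivot on the bar's centre line. The bar is straight, 12 mm wide, its sides 30 to 46 mm above the bench, so 6 mm above the phone's top; a 12 mm rubber foot under it, 58 mm from the pivot, hangs to 3.5 mm above the phone.
- mark_left (a point): Centre of the white painted mark of the left arm, 26 mm (jig x) by 6 mm (jig y), on the near (-x) edge of the plate at jig x = -60.5 mm, y = +60 mm, 12 mm above the bench, straight across the channel from that arm's pivot.
- clamp_right (a joint): Angle of the right hold-down arm, rad: 0 = square across the channel, along the jig's -x, pointing at its mark; grows as it opens (anticlockwise seen from above); pi/2 = along the jig's -y (towards the channel's open end). Starts between 1.45 and 2.0; limits -0.6 and 2.3, so it can be pushed past the mark. Light friction, 0.06 N m; it stays where it is left.
- clamp_right_pivot (a point): On the upright pivot axis of the right orange hold-down arm, at jig x = +58 mm (far rail side), y = -20 mm, 38 mm above the bench, mid-height of the bar. Hub 22 mm across, top 54 mm above the bench.
- clamp_right_tip (a point): Free end of the right orange arm, 100 mm from the pivot on the bar's centre line. The bar is straight, 12 mm wide, its sides 30 to 46 mm above the bench, so 6 mm above the phone's top; a 12 mm rubber foot under it, 58 mm from the pivot, hangs to 3.5 mm above the phone.
- mark_right (a point): Centre of the white painted mark of the right arm, 26 mm (jig x) by 6 mm (jig y), on the near (-x) edge of the plate at jig x = -60.5 mm, y = -20 mm, 12 mm above the bench, straight across the channel from that arm's pivot.
- screwdriver: Bystander, loose, to be left alone: a screwdriver with a red handle, 160 mm long, lying on the bench; origin under its middle.
- spool: Bystander, loose, to be left alone: a green spool of solder wire standing on its flange, 56 mm across and 30 mm high; origin under its centre.
- flux_jar: Bystander, loose, to be left alone: an amber jar with a yellow cap, 44 mm across, 50 mm high; origin under its centre.
- mouse: Bystander, loose, to be left alone: a black computer mouse, 90 x 55 x 31 mm; origin under its centre.
- multimeter: Bystander, loose, to be left alone: a yellow multimeter lying on its back, 80 x 150 mm, 42 mm high over its dial; origin under its centre.
- parts_tray: Bystander, loose, to be left alone: a grey divided parts tray, 120 x 160 x 30 mm; origin under its centre.
There are look-alikes about, which are no part of the job. Leave any pink look-alike of the phone alone.

How it is judged:
On the way, in this order (a step that is already met when the one before it is completed fails the run):
1. the phone is home against the end stop while both arms are still swung open (y of phone_center in the frame of jig above 0.0175 m and z of phone_center in the frame of jig below 0.021 m and value of joint each of clamp_left, clamp_right above 0.8 rad), for 0.2 s.
2. both arms lie across the phone, pointing at their marks (value of joint clamp_left between -0.14 and 0.14 rad and value of joint clamp_right between -0.14 and 0.14 rad), for 0.2 s.
At the end, for the whole second after the job is handed in: The phone lies flat in the channel within 5 mm of the end stop, both arms are within 0.14 rad (8 degrees) of square across it, and all is at rest (all of step 2 and y of phone_center in the frame of jig above 0.0175 m and z of phone_center in the frame of jig below 0.021 m and velocity of joint clamp_left between -0.05 and 0.05 rad/s and velocity of joint clamp_right between -0.05 and 0.05 rad/s and linear speed of phone below 0.01 m/s); the robot touches nothing.
It fails at once if the phone is lifted more than 8 mm or tipped (z of phone_center in the frame of jig above 0.026 m or angle between phone's own z axis and vertical above 0.15 rad).
It fails at once if a bystander is moved by more than 20 mm (distance of any of screwdriver, spool, flux_jar, mouse, multimeter, parts_tray from where it was at the start of the episode above 0.02 m).
It also fails if it takes over 70 s, if anything falls off the work surface, if the arm or the gripper's body presses on something with over 40 N, if the wrist force passes 120 N, or if a joint passes its speed limit or range.

## Working session

There is one attempt and no reset: what is moved stays moved. The work goes in short steps, each a Python script; the robot and the scene stay as the last script left them, time stands still between calls to the robot, and variables do not carry over. Pictures are saved under pics/ and viewed, and the job is handed in when it is done.

```bash
mkdir -p pics; ls; python3 - <<'E'
from workcell import *
import cv2,pickle
d={}
for n in("scene","top","wrist"):
    s=snapshot(n); d[n]=s; cv2.imwrite(f"pics/{n}0.png",s["pixels"][:,:,::-1])
pickle.dump(d,open("snap0.pkl","wb"))
print(state()["t"],d["top"]["t"],d["top"]["R"],d["top"]["camera_matrix"],d["top"]["distortion"])
E
```

```text
pics
0.15 [-0.0289983   0.52857467  1.16557419] [[ 0.00666811 -0.99981685  0.01793894]
 [-0.99184231 -0.00889646 -0.12716006]
 [ 0.12729636 -0.01694468 -0.99171998]] [[516.7712523    0.         274.09520541]
 [  0.         516.7712523  205.92388631]
 [  0.           0.           1.        ]] [-0.02616895  0.          0.          0.          0.        ]
```

```bash
sleep 3; ls pics
```

```text
scene0.png
top0.png
wrist0.png
```

View pics/top0.png

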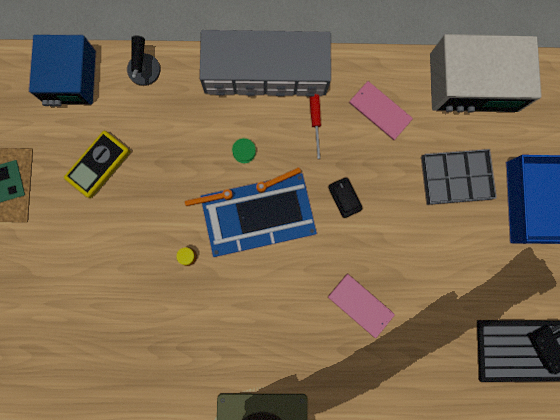

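View pics/scene0.png

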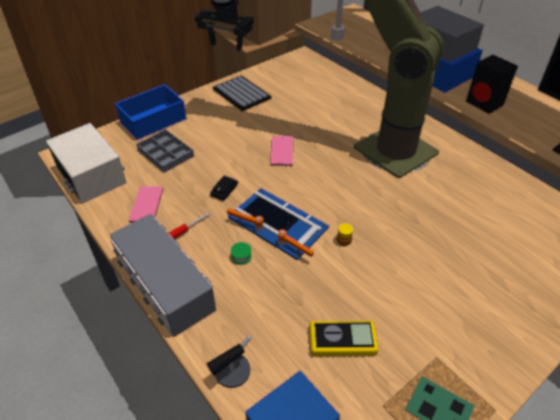

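The top view shows the blue jig at about (258,215), with the end stop at its left (215,222). The black phone in the channel is at (270,213), the orange arms have hubs at (228,194) and (261,186), and the marks are near (239,244) and (271,238). The pink slabs at (380,110) and (361,305) are look-alikes, and the black mouse at (345,197) is a bystander. I'll confirm with an enlarged crop and then measure.

```bash
cat > h.py <<'E'
import numpy as np,cv2
def ray(s,uv,z):
    uv=np.asarray(uv,float).reshape(-1,1,2)
    p=cv2.undistortPoints(uv,s["camera_matrix"],np.array(s["distortion"])).reshape(-1,2)
    R=np.array(s["R"]);t=np.array(s["t"]);c=-R.T@t
    d=np.c_[p,np.ones(len(p))]@R
    return c+d*((z-c[2])/d[:,2])[:,None]
def proj(s,X):
    return cv2.projectPoints(np.asarray(X,float).reshape(-1,1,3),cv2.Rodrigues(np.array(s["R"]))[0],np.array(s["t"]),s["camera_matrix"],np.array(s["distortion"]))[0].reshape(-1,2)
E
python3 - <<'E'
import pickle,cv2,numpy as np
from h import *
d=pickle.load(open("snap0.pkl","rb"));s=d["top"];im=s["pixels"]
c=im[155:270,170:330]
cv2.imwrite("pics/crop0.png",cv2.resize(c,None,fx=5,fy=5,interpolation=cv2.INTER_CUBIC)[:,:,::-1])
h=cv2.cvtColor(im,cv2.COLOR_RGB2HSV)
m=cv2.inRange(h,(100,120,60),(125,255,255));m[:155]=0;m[270:]=0;m[:,:180]=0;m[:,330:]=0
pts=np.argwhere(m)[:,::-1].astype(np.float32)
w=ray(s,pts,0.012)
r=cv2.minAreaRect(w[:,:2].astype(np.float32)*1000)
print(r)
print("orange")
o=cv2.inRange(h,(5,170,120),(16,255,255));o[:155]=0;o[215:]=0;o[:,:175]=0;o[:,310:]=0
n,l,st,ce=cv2.connectedComponentsWithStats(o)
for i in range(1,n):
    if st[i,4]>20: print(st[i],ce[i])
E
```

```text
((511.3777770996094, 12.72369384765625), (147.85984802246094, 247.0157928466797), 13.179057121276855)
orange
[257 168  44  23 231] [278.32034632 178.6017316 ]
[185 189  47  17 231] [208.37662338 197.89177489]
```

```bash
sleep 2
```

```text
(no output)
```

View pics/crop0.png

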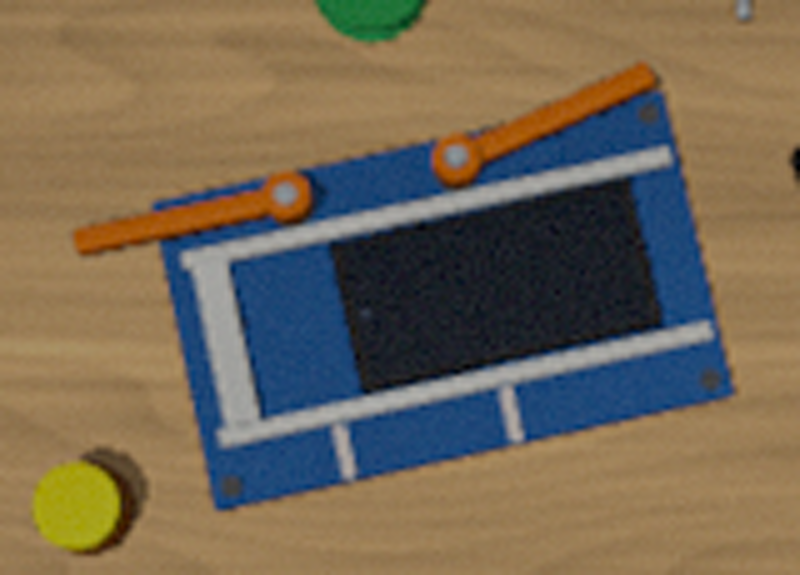

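The crop confirms the black slab in the channel is the phone, with its leading edge about 45 mm short of the stop. Both arms are open. Next I'll check the pose with an overlay and measure the phone and arm angles.

```bash
cat >> h.py <<'E'
J0=np.array([0.5114,0.0127]);YAW=np.deg2rad(13.18)
def RJ(): 
    c,s=np.cos(YAW),np.sin(YAW);return np.array([[c,-s],[s,c]])
def toJ(w): return (np.asarray(w)[...,:2]-J0)@RJ()
def toW(j,z=None):
    p=np.asarray(j,float)[:2]@RJ().T+J0
    return p if z is None else np.r_[p,z]
def armangles(s):
    h=cv2.cvtColor(s["pixels"],cv2.COLOR_RGB2HSV)
    o=cv2.inRange(h,(5,170,100),(16,255,255))
    w=np.argwhere(o)[:,::-1]
    j=toJ(ray(s,w,0.046)); out=[]
    for py,sg in((.06,1),(-.02,-1)):
        v=j-[.058,py]; r=np.linalg.norm(v,axis=1)
        a=np.arctan2(sg*v[:,1],-v[:,0])
        k=(r>.035)&(r<.11)&(a>-.8)&(a<2.4)
        out.append((np.median(a[k]) if k.any() else None,int(k.sum()),(r[k].max() if k.any() else 0)))
    return out
def phone(s):
    h=s["pixels"].max(2); m=(h<50)
    j=toJ(ray(s,np.argwhere(m)[:,::-1],0.024))
    k=(abs(j[:,0])<.025)&(j[:,1]>-.115)&(j[:,1]<.1)
    y=j[k,1]; return np.percentile(y,[0.5,99.5]),y.mean()
E
python3 - <<'E'
import pickle,cv2,numpy as np
from h import *
d=pickle.load(open("snap0.pkl","rb"));s=d["top"];im=s["pixels"]
print(armangles(s),phone(s))
h=cv2.cvtColor(im,cv2.COLOR_RGB2HSV)
# marks & other features (bright, in crop)
b=cv2.inRange(h,(0,0,150),(179,70,255))
j=toJ(ray(s,np.argwhere(b)[:,::-1],0.012))
for y in(.06,-.02):
    k=(abs(j[:,0]+.062)<.011)&(abs(j[:,1]-y)<.012);print("mark",j[k].mean(0),k.sum())
j=toJ(ray(s,np.argwhere(b)[:,::-1],0.054))
for y in(.06,-.02):
    k=(abs(j[:,0]-.058)<.009)&(abs(j[:,1]-y)<.009);print("hub",j[k].mean(0),k.sum())
for n,uv,z in(("spool",(244,150),.03),("jar",(186,256),.05),("sdtip",(319,158),.01),("mouse",(345,197),.02)): print(n,toJ(ray(s,uv,z))[0])
for n in("top","scene"):
    s=d[n];im=s["pixels"].copy()
    P=[[-.075,-.125,.012],[.075,-.125,.012],[.075,.125,.012],[-.075,.125,.012]]
    q=proj(s,[toW(p,p[2]) for p in P]);k=4
    c=q.mean(0);x0,y0=(c-[90,70]).astype(int)
    big=cv2.resize(im[y0:y0+140,x0:x0+180],None,fx=4,fy=4,interpolation=cv2.INTER_CUBIC)
    f=lambda q:np.int32((q-[x0,y0]+.5)*4)
    cv2.polylines(big,[f(q)],True,(255,0,255),1)
    for p in [(.058,.06,.054),(.058,-.02,.054),(-.0605,.06,.012),(-.0605,-.02,.012),(-.0385,.095,.022),(.0385,.095,.022)]:
        cv2.circle(big,tuple(map(int,f(proj(s,[toW(p,p[2])]))[0])),3,(0,255,0),-1)
    cv2.imwrite(f"pics/ov_{n}.png",big[:,:,::-1])
E
```

```text
[(np.float64(1.568480231086908), 142, np.float64(0.09845399405459535)), (np.float64(1.7692636365409098), 146, np.float64(0.09985004858691228))] (array([-0.09641977,  0.0448785 ]), np.float64(-0.025883798469105386))
mark [-0.06123875  0.06002228] 15
mark [-0.0622921  -0.01985575] 16
hub [0.05684547 0.06156587] 1
hub [ 0.05793566 -0.0182908 ] 1
spool [ 0.1541979  -0.00088684]
jar [-0.06109753  0.17949289]
sdtip [ 0.10076755 -0.17257705]
mouse [-0.00594059 -0.20924172]
```

```bash
sleep 2;python3 -c "
import cv2,numpy as np
a=cv2.imread('pics/ov_top.png');b=cv2.imread('pics/ov_scene.png')
cv2.imwrite('pics/ov.png',cv2.resize(np.vstack([a,b]),None,fx=.53,fy=.53,interpolation=cv2.INTER_AREA))"
```

```text
(no output)
```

View pics/ov.png

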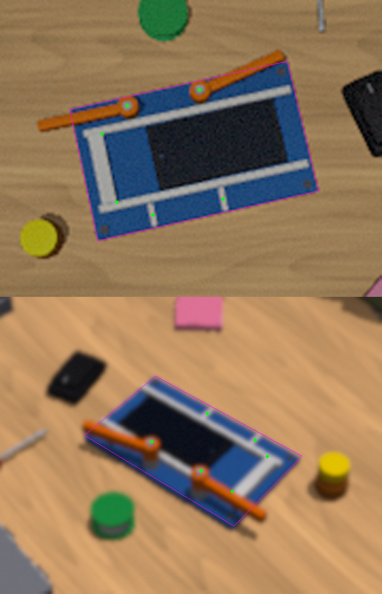

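The overlay agrees in both views. The phone's trailing edge is at jig y ≈ -0.098, the left arm is at 1.57 rad and the right at 1.77 rad. Now the phone push.

```bash
cat >> h.py <<'E'
from scipy.spatial.transform import Rotation as Ro
def ori(sg):  # tool x along sg*jig y, z down
    y=np.r_[-np.sin(YAW),np.cos(YAW),0]*sg; z=np.array([0,0,-1.]); 
    return Ro.from_matrix(np.c_[y,np.cross(z,y),z]).as_rotvec()
E
python3 - <<'E'
from workcell import *
from h import *
for sg in(1,-1):
    for j in((0,-.125,.016),(0,-.05,.016),(.105,.13,.036),(-.03,.08,.036),(.11,-.09,.036),(-.03,-.04,.036),(.1,.13,.15)):
        print(sg,j,np.round(ik(toW(j,j[2]),ori(sg)),2) if ik(toW(j,j[2]),ori(sg)) is not None else None)
E
```

```text
1 (0, -0.125, 0.016) [ 0.26  0.96 -0.25  1.92  0.63  0.35 -0.26]
1 (0, -0.05, 0.016) [ 0.09  0.94 -0.18  2.    0.62  0.26 -0.39]
1 (0.105, 0.13, 0.036) [-0.2   0.96 -0.26  1.74  0.46  0.5  -0.53]
1 (-0.03, 0.08, 0.036) [-0.24  0.88 -0.05  2.16  0.37  0.11 -0.41]
1 (0.11, -0.09, 0.036) [ 0.19  1.   -0.35  1.63  0.53  0.61 -0.22]
1 (-0.03, -0.04, 0.036) [ 0.07  0.89 -0.15  2.09  0.61  0.2  -0.4 ]
1 (0.1, 0.13, 0.15) [-0.11  0.8  -0.42  1.71  0.45  0.73 -0.53]
-1 (0, -0.125, 0.016) [-0.01  0.97  0.21  1.93 -0.61  0.3  -2.21]
-1 (0, -0.05, 0.016) [-0.13  0.95  0.18  2.01 -0.67  0.24 -2.27]
-1 (0.105, 0.13, 0.036) [-0.59  1.01  0.44  1.77 -0.77  0.55 -2.56]
-1 (-0.03, 0.08, 0.036) [-0.35  0.89  0.13  2.16 -0.83  0.13 -2.36]
-1 (0.11, -0.09, 0.036) [-0.19  1.02  0.37  1.65 -0.59  0.58 -2.39]
-1 (-0.03, -0.04, 0.036) [-0.12  0.9   0.15  2.1  -0.68  0.19 -2.26]
-1 (0.1, 0.13, 0.15) [-0.67  0.86  0.6   1.74 -0.67  0.76 -2.64]
```

```bash
python3 - <<'E'
from workcell import *
from h import *
import cv2
command_gripper(0.0,10)
o=ori(1)
move_to(toW((0,-.123),.15),o)
move_straight(toW((0,-.123),.017),max_speed=.1)
print(state()["t"],toJ(state()["eef_pos"]),state()["eef_pos"][2],np.round(state()["ft_force"],1))
y=-.123
move_straight(toW((0,-.085),.017),max_speed=.04)
print("F",np.round(state()["ft_force"],1))
s=snapshot("scene");cv2.imwrite("pics/push1.png",s["pixels"][130:310,150:430].repeat(2,0).repeat(2,1)[:,:,::-1])
move_straight(toW((0,-.068),.017),max_speed=.03)
y=-.068
f0=0
while y<-.050:
    y+=.002
    move_straight(toW((0,y),.017),max_speed=.02)
    st=state();f=np.array(st["ft_force"])[:2]@RJ()
    print(round(y,3),np.round(toJ(st["eef_pos"]),4),np.round(f,1))
    if f[1]<-7: break
print(st["t"])
E
```

```text
4.8417 [ 0.00037941 -0.12315281] 0.01752705763574052 [-0.7 -0.4  0.1]
F [-0.5  0.3 -0.3]
-0.066 [ 0.     -0.0659] [-0.4 -0.3]
-0.064 [-0.     -0.0639] [-0.5  0.1]
-0.062 [ 0.     -0.0617] [0.8 1. ]
-0.06 [-0.0001 -0.0599] [ 1.  -0.6]
-0.058 [-0.0003 -0.0597] [ 0.4 -5.4]
-0.056 [-0.0002 -0.0597] [ 0. -8.]
8.2083
```

```bash
sleep 8
```

```text
(no output)
```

View pics/push1.png

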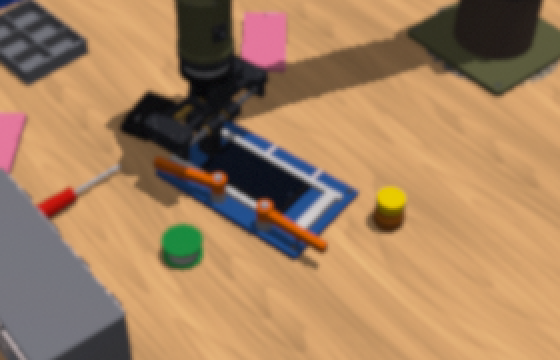

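The push view at 4.84 s shows the finger behind the phone, and nothing else moved. The finger then stalled at jig y = -0.0597 with 8 N, which matches the phone being home (its rear face at -0.050). Next I back off, look, and swing the left arm.

```bash
cat >> h.py <<'E'
def fp(a,side,r=.075,cl=0.):
    py,sg=((.06,1),(-.02,-1))[side]
    u=np.array([-np.cos(a),sg*np.sin(a)]);n=np.array([np.sin(a),sg*np.cos(a)])
    return np.array([.058,py])+r*u+(.006+.0175*abs(n[0])+.009*abs(n[1])+cl)*n
E
python3 - <<'E'
from workcell import *
from h import *
import cv2
p=toJ(state()["eef_pos"])
move_straight(toW((0,-.08),.017),max_speed=.1)
move_straight(toW((0,-.08),.11),max_speed=.15)
o=ori(1)
a0=1.57
move_to(toW(fp(a0,0,cl=.012),.11),o)
s=snapshot("top");print(phone(s),armangles(s))
cv2.imwrite("pics/l0.png",s["pixels"][150:270,160:340].repeat(3,0).repeat(3,1)[:,:,::-1])
move_straight(toW(fp(a0,0,cl=.012),.036),max_speed=.1)
print(state()["t"],np.round(state()["ft_force"],1))
for a in np.linspace(a0,.15,7):
    move_straight(toW(fp(a,0),.036),max_speed=.07)
print(state()["t"],np.round(state()["ft_force"],1),toJ(state()["eef_pos"]))
s=snapshot("scene")
cv2.imwrite("pics/l1.png",s["pixels"][130:310,150:430].repeat(2,0).repeat(2,1)[:,:,::-1])
s=snapshot("top");print(armangles(s))
E
```

```text
(array([-0.04889944,  0.05184989]), np.float64(-0.017179158013119967)) [(None, 0, 0), (np.float64(1.7713689739923533), 137, np.float64(0.09888500240891288))]
11.2417 [0.6 0.2 0. ]
14.1417 [ 0.4 -0.5 -0. ] [-0.01403921  0.08779907]
[(None, 0, 0), (np.float64(1.7713689739923533), 137, np.float64(0.09888500240891288))]
```

```bash
sleep 12
```

```text
(no output)
```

View pics/l0.png

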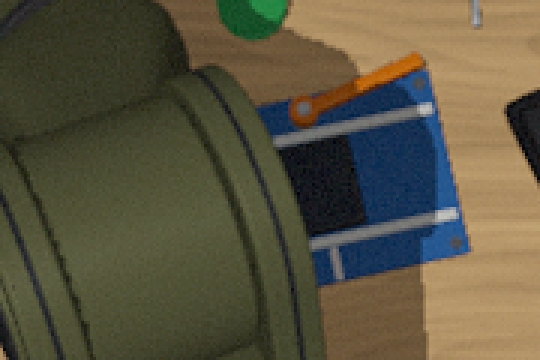

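View pics/l1.png

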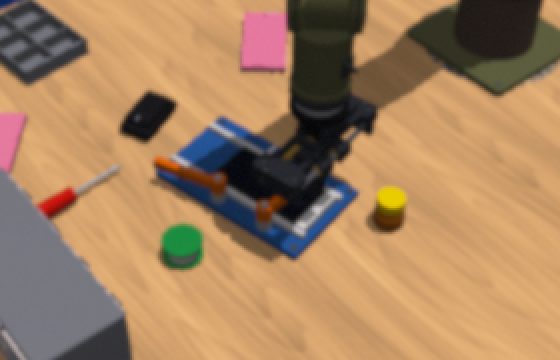

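The phone's trailing edge is at jig y = -0.049, so it is home. The left arm has swung in along with the finger. I'll finish it, back off, and swing the right arm.

```bash
python3 - <<'E'
from workcell import *
from h import *
import cv2
move_straight(toW(fp(.0,0),.036),max_speed=.03)
print(np.round(state()["ft_force"],1),toJ(state()["eef_pos"])-fp(0,0))
p=fp(0,0,cl=.015)
move_straight(toW(p,.036),max_speed=.08)
move_straight(toW(p,.11),max_speed=.15)
a0=1.77
move_to(toW(fp(a0,1,cl=.012),.11),ori(1))
s=snapshot("scene");cv2.imwrite("pics/r0.png",s["pixels"][130:310,150:430].repeat(2,0).repeat(2,1)[:,:,::-1])
s=snapshot("top");print(armangles(s))
move_straight(toW(fp(a0,1,cl=.012),.036),max_speed=.1)
for a in np.linspace(a0,.15,8):
    move_straight(toW(fp(a,1),.036),max_speed=.07)
move_straight(toW(fp(.0,1),.036),max_speed=.03)
print(np.round(state()["ft_force"],1),toJ(state()["eef_pos"])-fp(0,1))
p=fp(0,1,cl=.015)
move_straight(toW(p,.036),max_speed=.08)
move_straight(toW(p,.15),max_speed=.15)
move_to([.281,-.45,.25],ori(1))
s=snapshot("top");print(armangles(s),phone(s),state()["t"])
cv2.imwrite("pics/r1.png",cv2.resize(s["pixels"][145:275,160:340],None,fx=4,fy=4,interpolation=cv2.INTER_CUBIC)[:,:,::-1])
E
```

```text
[-0.1  0.1 -0.1] [-0.00031313 -0.00032803]
[(np.float64(-0.04933881169764445), 153, np.float64(0.09895780168842325)), (np.float64(1.7923606964598837), 79, np.float64(0.1096078707346538))]
[ 0.1 -0.2  0.3] [-0.00022604  0.00021595]
[(np.float64(-0.05493250253429773), 165, np.float64(0.10981537840761336)), (np.float64(-0.04039124882178391), 168, np.float64(0.1096078707346538))] (array([-0.04828089,  0.09280016]), np.float64(0.022846409775599073)) 24.6583
```

```bash
sleep 15
```

```text
(no output)
```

View pics/r1.png

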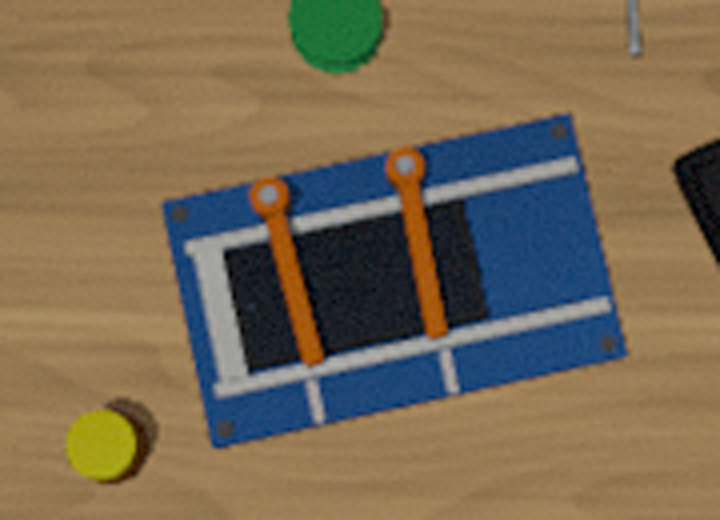

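View pics/r0.png

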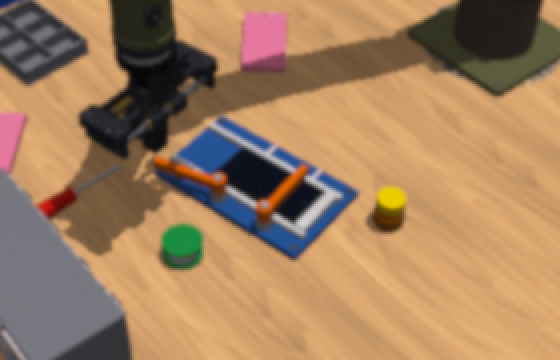

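The final top view shows both bars across the phone and pointing at their marks: left tip (314,362) with mark (317,400), right tip (437,333) with mark (449,370). The phone touches the stop near x ≈ 235. The bar tilt measured against the plate edge also gives about -0.05 and -0.03 rad, well inside the tolerance. The robot is clear, so I'm signing off.

```bash
python3 - <<'E'
from workcell import *
from h import *
import pickle
d=pickle.load(open("snap0.pkl","rb"))["top"]["pixels"].astype(int)
dwell(.3);s=snapshot("top");p=s["pixels"].astype(int)
for n,(u,v) in dict(spool=(244,150),jar=(186,256),sd=(317,125),mouse=(345,197),meter=(97,163),tray=(458,177)).items():
    print(n,abs(d-p)[v-30:v+30,u-25:u+25].mean().round(1))
print(armangles(s),np.abs(state()["qvel"]).max());sign_off()
E
```

```text
spool 2.4
jar 2.4
sd 2.6
mouse 3.3
meter 3.6
tray 2.7
[(np.float64(-0.05470535614458326), 164, np.float64(0.10981537840761336)), (np.float64(-0.04114246751040995), 168, np.float64(0.1096078707346538))] 0.0036471447875293357
the job is handed in; nothing more can be done
```

The job is done and handed in, about 25 s into the 70 s limit. I slid the phone along the channel with a closed fingertip until it stalled against the end stop at about 8 N. I then swung in the left arm and the right arm by pushing on their outer sides.

- **Phone:** its centre measured at jig y of about +0.0228 m, against +0.0225 m for home.
- **Arms:** the left sits at about -0.055 rad and the right at about -0.041 rad. Both are slightly past square but within ±0.14 rad. A separate comparison against the plate edge gave similar values, about -0.05 and -0.03 rad.
- **Bystanders:** the before and after pictures showed only small, noise-like differences around them.
- **Robot:** clear of everything at hand-in.

No check failed or disagreed. While the robot's arm was over the jig, the top camera could not see the left hold-down arm, so I checked that swing in the scene view and again from above once it was clear.

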